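# Seat the contact disc in the test nest and start the test

## Task

On the test fixture, push the loose brass disc across the plate with your fingertips until it drops flat and fully home into the round black-bottomed nest, then press the green button all the way down to start the test and let go. Do not pick the disc up, do not press the button before the disc is home, and leave the steel spacer, the jar, the blue bin and the screwdriver where they are.

Things in the scene. Friction and masses are not known exactly. Their poses are not given: they have to be found in the camera images.
- fixture: Test fixture, fixed to the bench: a flat aluminium plate 220 mm (its x) by 180 mm (its y) and 25 mm thick, its top 25 mm above the bench. Origin: centre of its underside, on the bench; z up. On its far (+x) edge a black block, 30 mm (x) by 120 mm (y), centred 125 mm along +x, 40 mm high, with coloured caps that reach 48 mm. The nest is sunk in the plate 45 mm along +x from its centre. The disc starts on the plate on the -x side of the nest.
- nest (a point): Centre of the floor of the nest: a blind round recess in the plate, 44 mm across, 6 mm deep, with a flat black floor (19 mm above the bench), upright walls and no raised rim. z up; same axes as the fixture.
- disc: Loose solid brass disc, 40 mm across, 6 mm thick, about 60 g, lying flat on the plate. Origin: centre of its underside; z along its axis. Home in the nest it lies flat on the floor, its top flush with the plate. It goes in when pushed slowly from behind until its centre is over the nest's: it tips over the edge, then drops flat, with 2 mm of play all round.
- start_box: Grey box of the start button, fixed to the bench beside the plate on its +y or its -y side (the jar stands on the other side): 70 by 60 mm, 30 mm high. Origin: centre of its underside. Upon it, centred, is a black collar 52 mm across, its top 42 mm above the bench, and the green button.
- start_top (a point): Centre of the top face of the green push button, 36 mm across, 52 mm above the bench when up; it moves with the button.
- start (a joint): How far the green button is pressed down: 0 up, 0.006 m fully down (stop). A spring pushes it back up: about 1.5 N begins to move it, 5 N holds it fully down.
- spacer: Bystander: steel spacer standing loose on the plate on the far (+x) side of the nest: an upright cylinder 16 mm across, 30 mm high. Origin: centre of its underside.
- jar: Bystander: white jar with a yellow cap, standing loose on the bench beside the plate, 52 mm across, 60 mm high. Origin: centre of its underside.
- bin: Bystander: loose open blue parts bin on the bench beyond the fixture, 90 by 130 mm, 50 mm high. Origin: centre of its underside.
- driver: Bystander: orange-handled screwdriver, 170 mm long, handle 26 mm thick, lying on the bench on the robot's side of the plate. Origin: under the middle of its length, on the bench; its x axis points along it to the tip.
Not all that is in view belongs to the job. Of the things shaped like the disc, the brass one is meant. Of the things that look like the start_box, the smaller one is meant.

How it is judged:
On the way, in this order (a step that is already met when the one before it is completed fails the run):
1. the disc lies flat and fully home in the nest (horizontal distance between disc and nest below 0.004 m and z of disc in the frame of nest below 0.0015 m and angle between disc's own z axis and vertical below 0.06 rad), for 0.2 s.
2. with the disc home, the green button is pressed all the way down (all of step 1 and value of joint start above 0.0048 m), for 0.05 s.
At the end, for the whole second after the job is handed in: The disc lies at rest in the nest: its centre within 4 mm of the nest's, its underside less than 1.5 mm above the nest's floor, tilted less than 0.06 rad; the button has been pressed at least 4.8 mm down after that and is up again (less than 1.5 mm) (all of step 1 and linear speed of disc below 0.01 m/s and value of joint start below 0.0015 m); the robot touches nothing.
It fails at once if the disc is lifted: its underside rises 5 mm or more above the plate (height (world z) of disc above 0.03 m).
It fails at once if the disc is pushed off the plate (height (world z) of disc below 0.014 m).
It fails at once if the button is pressed (2.5 mm or more) while the disc is not home (value of joint start above 0.0025 m and not (horizontal distance between disc and nest below 0.004 m and z of disc in the frame of nest below 0.0015 m and angle between disc's own z axis and vertical below 0.06 rad)).
It fails at once if the spacer, jar, bin or screwdriver is moved more than 20 mm (distance of any of spacer, jar, bin, driver from where it was at the start of the episode above 0.02 m).
It fails at once if the spacer or the jar is tipped over (angle between any of spacer, jar's own z axis and vertical above 0.5 rad).
It also fails if it takes over 48 s, if anything falls off the work surface, if the arm or the gripper's body presses on something with over 40 N, if the wrist force passes 120 N, or if a joint passes its speed limit or range.

## Robot

A 6-joint arm with a two-finger parallel gripper is mounted at the origin on the work surface. World frame = base frame: x ahead of the robot, y to its left, z up, the work surface at z = 0. Lengths are in m, angles in rad, forces in N, time in s.
With the tool pointing down it reaches from about 0.375 to 0.975 m from the base axis. Payload 3.8 kg.
Tool frame: the origin (TCP) lies on the mounting face of the last link; the fingertips stand 173 mm ahead of it and the grasp point (between the pads) lies 155 mm ahead of it; z points along the fingers, y is the direction in which the jaws open and shut (so a half turn about z gives the same grasp; the last joint's range is limited). The gripper opens to 85 mm and grips with 20 to 120 N. Pads are 22 mm wide; open, the fingers measure 114 mm over their backs; the gripper's body (76 mm by 85 mm) begins 54 mm behind the grasp point. The pads swing forward as they close: fully open they stand 13 mm farther back than shut.
Start: joints at [1.282, 0.264, 1.604, -0, 1.274, -0.037], TCP at [0.168, 0.654, 0.405] pointing down, gripper open.
Joint ranges: [-2.63, 2.63], [-0.94, 2.18], [0.31, 2.57], [-1.31, 4.45], [0, 2.66], [-2.55, 2.55]. Speed limits (rad/s): [2.57, 2.57, 3.14, 3.14, 3.14, 3.14].

## Interface

Orientations are given as a rotation vector (axis times angle).
In Python, from workcell import bot, imaging, order gives the robot as it stands. The module is installed in compiled form; this text tells all that it offers.
- The arm moves only by the shell command python3 -m creep 'ROWS' [OPENING] [FORCE]. ROWS is JSON, a list of rows, each an object with "slide": the shift along the tool's x, y, z each as a share of 25 mm, from -1 to 1, a list of three; "angular": the turn, a rotation vector about the tool's x, y, z each as a share of 4 degrees, from -1 to 1, a list of three. A call has 1 to 5 rows; each row shifts and turns the commanded pose from where the row before left it, along the tool's axes as they then stand; what a row does not reach is not made up. A row lasts 1/12 s, in which the tool goes at most 41.7 mm and 7.16 degrees, less where a joint would pass 70% of its speed; a pose out of reach is approached as far as the arm can. A call with a number of a shift or a turn outside -1 to 1 is refused whole. A call with a gripper value outside its range is refused whole. OPENING is the closure, from -1 (fully open) to 1 (shut), set as the call begins (- or left out, the last holds). The fingers move at their own pace and stop on an object; FORCE is the grip in N (left out, the last holds). Time passes only in rows, so rows that do not move let the fingers close. It gives the time, the measured TCP pose, the force and the opening at its end, in the units of the state.
- bot.read_state(): the state, without advancing time (a new reading comes with each control period).
- imaging.read_camera(name): name is "scene" or "top"; returns (picture, depth): 480x640x3 uint8, red, green, blue; 480x640 float32, m along the optical axis (not along the pixel's ray), 0 where there is no reading.
- imaging.camera_model(name): a dict with "fovy" (degrees; the focal length in pixels is half the picture's height over the tangent of half this angle, whatever the lens; pixels are square), "cx", "cy" (the principal point, pixels), "k1" (the pictures are not rectified: a ray, as slopes to the right and down, at radius r is drawn at 1 + k1 r^2 times it, then the intrinsics apply), "camera_from_world" (4x4, takes a point from world to camera coordinates). Camera axes: x right, y down, z forward; pixel columns grow to the right and rows downward; lengths in m; the calibration is good to about 2 mm. A picture is of the moment at which its call begins. camera_model takes no time and is no camera call.
- order.finish_job(): hands the job in, once; it reports no verdict.
The state is a dict: "time": time; "q": joint angles; "joint_vel": joint speeds; "joint_torque": joint torques, N m; "tool_pos": TCP position; "tcp_rot": TCP orientation; "wrist_force": force on the tool from outside, world axes, zero at the start; "torque": the same for the moment, N m; "width": opening from 0.0 (shut) to 1.0 (fully open).
Only numpy, scipy, OpenCV 4.12 (cv2) and the standard library are available. Lean on these libraries where they do the work, as an engineer would, in place of code of your own. Each camera call takes 0.05 s, during which the arm holds its last target.

## Working session

There is one attempt and no reset: what is moved stays moved. The work goes in short steps, Python scripts to look and compute and a shell command to move; the robot and the scene stay as the last step left them, time stands still between calls to the robot, and variables do not carry over. Pictures are saved under pics/ and viewed, and the job is handed in when it is done.

```bash
mkdir -p pics; cat > h.py <<'E'
import numpy as np, cv2
from workcell import bot, imaging, order
E
python3 - <<'E'
from h import *
s=bot.read_state()
for k,v in s.items(): print(k,np.round(v,4))
for n in("scene","top"):
    p,d=imaging.read_camera(n); cv2.imwrite(f"pics/{n}0.png",p[:,:,::-1]); np.save(f"{n}0.npy",d); cv2.imwrite
    m=imaging.camera_model(n); print(n,m["fovy"],m["cx"],m["cy"],m["k1"]); print(np.round(m["camera_from_world"],4))
E
```

```text
time 0.0
q [ 1.2821  0.2647  1.6054 -0.      1.2737 -0.0369]
joint_vel [ 0.0005 -0.      0.0002 -0.0002 -0.0003 -0.0011]
joint_torque [-1.00000e-03 -5.15108e+01 -3.67320e+01 -1.00000e-04  1.31000e-02
  0.00000e+00]
tool_pos [0.1681 0.6534 0.4034]
tcp_rot [-0.3944 -3.1164  0.0035]
wrist_force [-0.566   0.2534  0.2204]
torque [-0.0846 -0.0299 -0.0223]
width 0.9959
scene 48.743389578245655 321.8024518450093 237.8653974072729 -0.04617812397274024
[[-0.7607  0.6488  0.0207  0.3928]
 [ 0.4508  0.551  -0.7023 -0.2235]
 [-0.467  -0.5249 -0.7116  1.143 ]
 [ 0.      0.      0.      1.    ]]
top 57.92850944258299 322.6135967714945 236.80725008172135 -0.058446183951705415
[[ 2.220e-02 -9.997e-01  1.240e-02  3.000e-04]
 [-9.869e-01 -2.390e-02 -1.594e-01  5.614e-01]
 [ 1.596e-01 -8.700e-03 -9.871e-01  6.890e-01]
 [ 0.000e+00  0.000e+00  0.000e+00  1.000e+00]]
```

View pics/scene0.png

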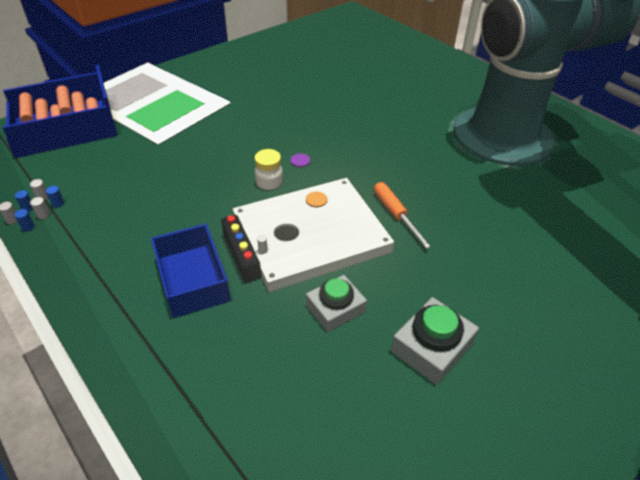

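View pics/top0.png

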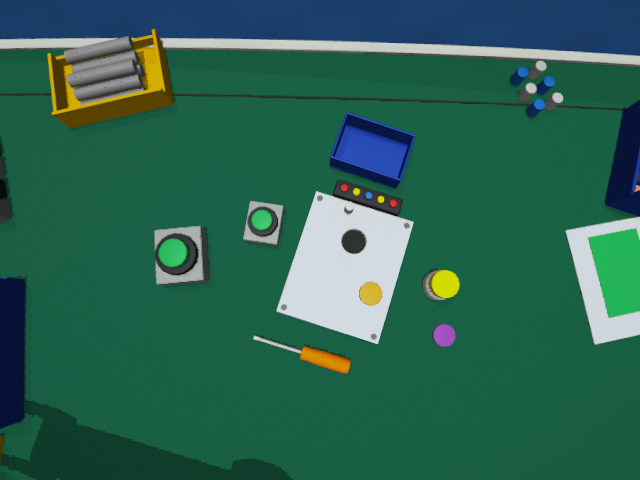

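The top view shows the brass disc at (371,293), and the other disc is purple at (444,335), off the plate on the bench. The nest is at (354,241), with the spacer at (349,209) just behind it. For the start box there is a small one at (262,221) and a larger one at (176,254). By the description I choose the brass disc on the plate and the smaller box. Next I'll measure and take a close crop.

```bash
cat >> h.py <<'E'
def ray(n,px):
    m=imaging.camera_model(n); f=240/np.tan(np.radians(m["fovy"])/2)
    K=np.array([[f,0,m["cx"]],[0,f,m["cy"]],[0,0,1]]); 
    u=cv2.undistortPointsIter(np.array(px,float).reshape(-1,1,2),K,np.array([m["k1"],0,0,0,0.]),None,None,(3,50,1e-10)).reshape(-1,2)
    T=m["camera_from_world"]; R=T[:3,:3]; o=-R.T@T[:3,3]
    return o,np.c_[u,np.ones(len(u))]@R
def plane(n,px,z):
    o,d=ray(n,px); return o+d*((z-o[2])/d[:,2])[:,None]
def proj(n,P):
    m=imaging.camera_model(n); f=240/np.tan(np.radians(m["fovy"])/2); T=m["camera_from_world"]
    q=np.atleast_2d(P)@T[:3,:3].T+T[:3,3]; s=q[:,:2]/q[:,2:]; s=s*(1+m["k1"]*(s**2).sum(1))[:,None]
    return s*f+[m["cx"],m["cy"]]
HSV=dict(brass=((8,120,90),(26,255,255)),green=((50,150,110),(75,255,255)),black=((0,0,0),(180,255,75)),white=((0,0,150),(180,40,255)))
def blob(p,col,seed,rad):
    h=cv2.cvtColor(p,cv2.COLOR_RGB2HSV); k=cv2.inRange(h,*[np.array(a,np.uint8) for a in HSV[col]])
    r=np.zeros_like(k); cv2.circle(r,seed,rad,255,-1); k&=r
    cs,_=cv2.findContours(k,cv2.RETR_EXTERNAL,cv2.CHAIN_APPROX_NONE); return max(cs,key=cv2.contourArea)
def circ(n,c,z):
    w=plane(n,c.reshape(-1,2),z)[:,:2]; (e,ax,_)=cv2.fitEllipse((w*1e4).astype(np.float32)); return np.array(e)/1e4,np.array(ax)/1e4
E
python3 - <<'E'
from h import *
p=cv2.imread("pics/top0.png")[:,:,::-1].copy(); q=cv2.imread("pics/scene0.png")[:,:,::-1].copy()
for n,im,D,N,B,Pl in(("top",p,(371,293),(354,241),(262,221),(345,270)),("scene",q,(316,199),(286,232),(337,291),(330,225))):
    print(n,"disc",*circ(n,blob(im,"brass",D,22),.031)); 
    print("nest",*circ(n,blob(im,"black",N,18),.025 if n=="top" else .025))
    print("btn",*circ(n,blob(im,"green",B,22),.052))
    c=blob(im,"white",Pl,110)
    w=plane(n,c.reshape(-1,2),.025)[:,:2]; r=cv2.minAreaRect((w*1e3).astype(np.float32)); print("plate",r)
print("spacer top",plane("top",[(348,207)],.055),plane("scene",[(262,240)],.055))
cv2.imwrite("pics/crop.png",cv2.resize(p[170:360,230:470,::-1],None,fx=3.2,fy=3.1))
E
```

```text
top disc [ 0.4684209  -0.06948862] [0.03623885 0.03781409]
nest [ 0.55811992 -0.04021849] [0.0386528 0.0392968]
btn [0.58714409 0.11748654] [0.03370328 0.03399737]
plate ((515.9874267578125, -28.066673278808594), (180.26467895507812, 221.11309814453125), 73.4747085571289)
scene disc [ 0.47293618 -0.06750485] [0.03525671 0.03637129]
nest [ 0.5740083  -0.04471287] [0.0075509  0.01896632]Traceback (most recent call last):
  File "<stdin>", line 6, in <module>
  File "h.py", line 19, in blob
    cs,_=cv2.findContours(k,cv2.RETR_EXTERNAL,cv2.CHAIN_APPROX_NONE); return max(cs,key=cv2.contourArea)
                                                                             ~~~^^^^^^^^^^^^^^^^^^^^^^^^
ValueError: max() iterable argument is empty
```

```bash
python3 - <<'E'
from h import *
p=cv2.imread("pics/top0.png")[:,:,::-1].copy(); q=cv2.imread("pics/scene0.png")[:,:,::-1].copy()
HSV["green"]=((45,120,90),(80,255,255)); HSV["black"]=((0,0,0),(180,255,110));HSV["brass"]=((5,70,80),(30,255,255))
for im,pt in((q,(286,232)),(q,(337,289)),(q,(316,199)),(q,(340,220))): print(im[pt[1],pt[0]],cv2.cvtColor(im,cv2.COLOR_RGB2HSV)[pt[1],pt[0]])
HSV["white"]=((0,0,130),(180,60,255))
for n,im,D,N,B,Pl in(("top",p,(371,293),(354,241),(262,221),(345,270)),("scene",q,(316,199),(286,232),(337,289),(320,225))):
    for nm,col,c,r,z in(("disc","brass",D,20,.031),("nest","black",N,18,.025),("btn","green",B,17,.052)):
        try: print(n,nm,*circ(n,blob(im,col,c,r),z))
        except Exception as e: print(nm,e)
    c=blob(im,"white",Pl,110); w=plane(n,c.reshape(-1,2),.025)[:,:2]; print("plate",cv2.minAreaRect((w*1e3).astype(np.float32)))
print("spacer top",plane("top",[(348,207)],.055),plane("scene",[(262,240)],.055))
cv2.imwrite("pics/crop.png",cv2.resize(p[170:360,230:470,::-1],None,fx=3.2,fy=3.1))
cv2.imwrite("pics/crop2.png",cv2.resize(q[140:340,200:450,::-1],None,fx=3,fy=3))
E
```

```text
[77 80 69] [38 35 80]
[100 206 117] [ 65 131 206]
[242 177  94] [ 17 156 242]
[243 244 235] [ 33   9 244]
top disc [ 0.46867505 -0.06948383] [0.03759896 0.03810374]
top nest [ 0.55826924 -0.04044552] [0.04019326 0.04041703]
top btn [0.58682065 0.11752832] [0.03402334 0.03451925]
plate ((515.7018432617188, -28.171531677246094), (180.59158325195312, 221.610595703125), 73.48463439941406)
scene disc [ 0.47293374 -0.06760723] [0.0372705  0.03952328]
scene nest [ 0.56178398 -0.03927332] [0.03348502 0.03817459]
scene btn [0.59187969 0.11965586] [0.03300998 0.03487121]
plate ((517.711181640625, -27.66545867919922), (186.99124145507812, 224.62567138671875), 73.44457244873047)
spacer top [[ 0.61163997 -0.02832395  0.055     ]] [[ 0.6194078  -0.02498174  0.055     ]]
```

View pics/crop.png

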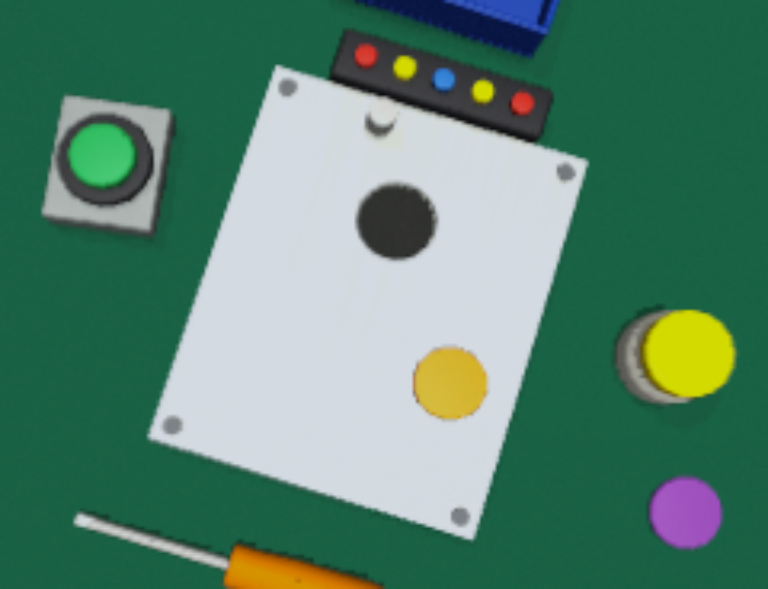

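View pics/crop2.png

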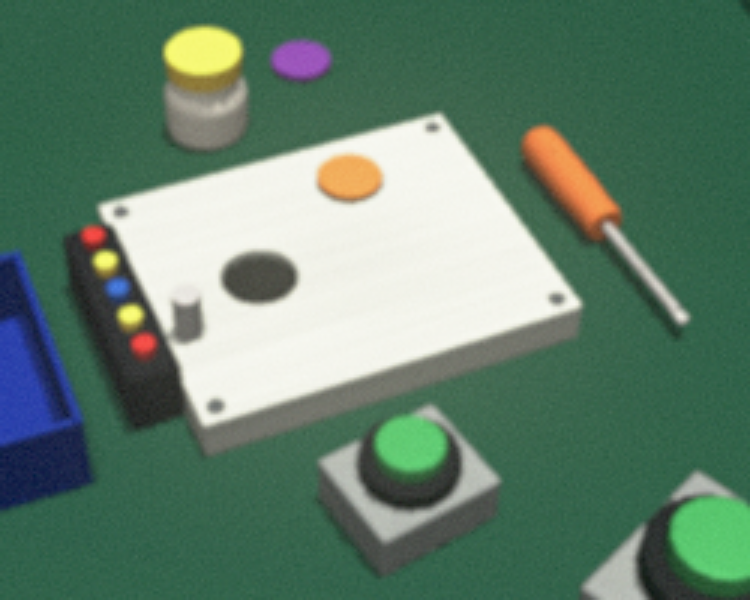

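The crop confirms the choices: brass disc at about (450,382) in the crop on the plate, and the smaller start box at top left. The push direction is about 17.9° over roughly 94 mm. I'll push with the fingers part open as a two-point cradle, with tool -x along the push.

```bash
python3 -m creep '[{"slide":[-1,0,0],"angular":[0,0,-1]},{"slide":[-1,0,0],"angular":[0,0,-1]},{"slide":[-1,0,0],"angular":[0,0,-1]},{"slide":[-1,0,0],"angular":[0,0,-1]},{"slide":[-1,0,0],"angular":[0,0,-1]}]' 0.44 20
python3 -m creep '[{"slide":[-1,0,0],"angular":[0,0,-1]},{"slide":[-1,0,0],"angular":[0,0,-1]},{"slide":[-1,0,0],"angular":[0,0,-1]},{"slide":[0,-1,0],"angular":[0,0,-0.1]},{"slide":[0,-1,0],"angular":[0,0,0]}]'
cat >> h.py <<'E'
from scipy.spatial.transform import Rotation as Ro
def need(t):
    s=bot.read_state(); R=Ro.from_rotvec(s["tcp_rot"]).as_matrix()
    d=R.T@(np.array(t)-s["tool_pos"]); x=R[:,0]
    print("t",round(s["time"],2),"pos",np.round(s["tool_pos"],4),"xdir",round(np.degrees(np.arctan2(-x[1],-x[0])),2),"z",np.round(R[:,2],4),"need/25mm",np.round(d/.025,2),"F",np.round(s["wrist_force"],1),"w",round(float(s["width"]),3),"q",np.round(s["q"],2))
E
python3 -c "
from h import *
need([.435,-.08,.24])"
```

```text
time: 0.52
tool_pos: [0.2927, 0.6392, 0.404]
tcp_rot: [0.158, -3.137, 0.002]
wrist_force: [-0.1, 0.1, -0.3]
width: 0.303
time: 0.93
tool_pos: [0.3822, 0.6047, 0.4021]
tcp_rot: [0.491, -3.101, 0.003]
wrist_force: [-0.1, -0.5, -0.4]
width: 0.278
t 0.93 pos [0.3822 0.6047 0.4021] xdir 17.99 z [-0.0016 -0.0025 -1.    ] need/25mm [  6.44 -26.69   6.55] F [-0.1 -0.5 -0.4] w 0.278 q [ 0.97  0.34  1.51 -0.    1.29 -0.91]
```

```bash
python3 -m creep '[{"slide":[0,-1,0]},{"slide":[0,-1,0]},{"slide":[0,-1,0]},{"slide":[0,-1,0]},{"slide":[0,-1,0]}]' || python3 -m creep '[{"slide":[0,-1,0],"angular":[0,0,0]}]'
python3 -m creep '[{"slide":[0.3,-1,0],"angular":[0,0,0]},{"slide":[0.3,-1,0],"angular":[0,0,0]},{"slide":[0.3,-1,0],"angular":[0,0,0]},{"slide":[0.3,-1,0],"angular":[0,0,0]},{"slide":[0.3,-1,0],"angular":[0,0,0]}]'
python3 -m creep '[{"slide":[0.3,-1,0.2],"angular":[0,0,0]},{"slide":[0.3,-1,0.2],"angular":[0,0,0]},{"slide":[0.3,-1,0.2],"angular":[0,0,0]},{"slide":[0.3,-1,0.2],"angular":[0,0,0]},{"slide":[0.3,-1,0.2],"angular":[0,0,0]}]'
python3 -c "
from h import *
need([.435,-.08,.24])"
```

```text
time: 1.02
tool_pos: [0.3893, 0.5801, 0.4028]
tcp_rot: [0.49, -3.101, 0.003]
wrist_force: [-0.1, -0.4, 0.1]
width: 0.282
time: 1.43
tool_pos: [0.3913, 0.449, 0.4039]
tcp_rot: [0.491, -3.102, 0.001]
wrist_force: [1.4, -0.5, 0.4]
width: 0.282
time: 1.85
tool_pos: [0.394, 0.3185, 0.3789]
tcp_rot: [0.491, -3.102, 0.001]
wrist_force: [0.9, 0.3, -0.1]
width: 0.278
t 1.85 pos [0.394  0.3185 0.3789] xdir 17.99 z [-6.e-04 -6.e-04 -1.e+00] need/25mm [  3.36 -15.67   5.57] F [ 0.9  0.3 -0.1] w 0.278 q [ 0.63 -0.04  1.99 -0.    1.19 -1.25]validation failed for argument at $[0]...
```

```bash
python3 -m creep '[{"slide":[0.2,-1,0.2],"angular":[0,0,0]},{"slide":[0.2,-1,0.2],"angular":[0,0,0]},{"slide":[0.2,-1,0.2],"angular":[0,0,0]},{"slide":[0.2,-1,0.2],"angular":[0,0,0]},{"slide":[0.2,-1,0.2],"angular":[0,0,0]}]'
python3 -m creep '[{"slide":[0.2,-1,0.3],"angular":[0,0,0]},{"slide":[0.2,-1,0.3],"angular":[0,0,0]},{"slide":[0.2,-1,0.3],"angular":[0,0,0]},{"slide":[0.2,-1,0.3],"angular":[0,0,0]},{"slide":[0.2,-1,0.3],"angular":[0,0,0]}]'
python3 -m creep '[{"slide":[0.2,-1,0.5],"angular":[0,0,0]},{"slide":[0.2,-1,0.5],"angular":[0,0,0]},{"slide":[0.2,-1,0.5],"angular":[0,0,0]},{"slide":[0.2,-1,0.5],"angular":[0,0,0]},{"slide":[0.2,-1,0.5],"angular":[0,0,0]}]'
python3 -c "
from h import *
need([.435,-.08,.24])
for n in('top','scene'):
    p,d=imaging.read_camera(n); cv2.imwrite(f'pics/{n}1.png',p[:,:,::-1])"
```

```text
time: 2.27
tool_pos: [0.4088, 0.192, 0.3541]
tcp_rot: [0.491, -3.102, 0.0]
wrist_force: [0.9, -0.3, 0.9]
width: 0.277
time: 2.68
tool_pos: [0.4236, 0.0654, 0.3166]
tcp_rot: [0.491, -3.103, -0.0]
wrist_force: [0.6, -0.5, 0.3]
width: 0.278
time: 3.1
tool_pos: [0.4384, -0.0612, 0.2539]
tcp_rot: [0.491, -3.103, -0.0]
wrist_force: [0.5, 0.5, 0.1]
width: 0.279
t 3.1 pos [ 0.4384 -0.0612  0.2539] xdir 17.97 z [-3.e-04  1.e-04 -1.e+00] need/25mm [ 0.36 -0.67  0.56] F [0.5 0.5 0.1] w 0.279 q [-0.19 -0.03  2.23  0.    0.94 -2.08]
```

View pics/scene1.png

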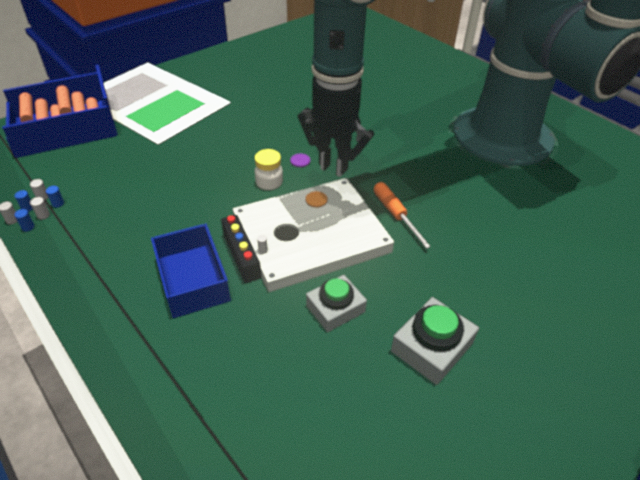

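View pics/top1.png

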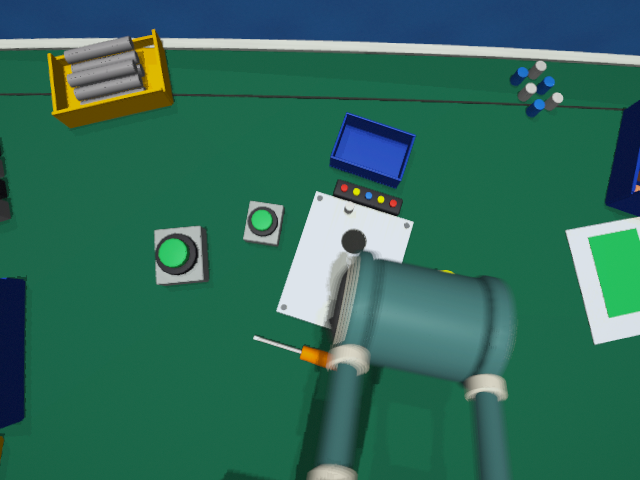

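The scene view shows the fingertips at about (325-343,168), above and behind the disc at (316,199). In the top view the wrist hides the disc, so I'll use the scene view from here.

```bash

python3 -m creep '[{"slide":[0.2,-0.35,0.4],"angular":[0,0,0]},{"slide":[0.16,-0.32,0.4],"angular":[0,0,0]},{"slide":[0,0,0.4],"angular":[0,0,0]},{"slide":[0,0,0.2],"angular":[0,0,0]},{"slide":[0,0,0],"angular":[0,0,0]}]'
python3 -c "
from h import *
need([.435,-.08,.2])
p,d=imaging.read_camera('scene'); s=bot.read_state(); R=Ro.from_rotvec(s['tcp_rot']).as_matrix()
f=3
c=p[120:290,220:420].copy(); c=cv2.resize(c,None,fx=4,fy=3.5)
for y in(-.012,.012):
  for x in(-.011,.011):
    u=proj('scene',s['tool_pos']+R@[x,y,.17])[0]; cv2.circle(c,(int((u[0]-219.5)*4),int((u[1]-119.5)*3.5)),3,(255,0,0),-1)
cv2.imwrite('pics/s2.png',c[:,:,::-1])"
```

```text
time: 3.62
tool_pos: [0.4343, -0.078, 0.2179]
tcp_rot: [0.491, -3.1, -0.002]
wrist_force: [0.3, 0.0, 0.1]
width: 0.276
t 3.62 pos [ 0.4343 -0.078   0.2179] xdir 18.0 z [-0.0033  0.001  -1.    ] need/25mm [-0.   -0.09  0.72] F [0.3 0.  0.1] w 0.276 q [-0.23  0.03  2.26  0.    0.86 -2.12]
```

View pics/s2.png

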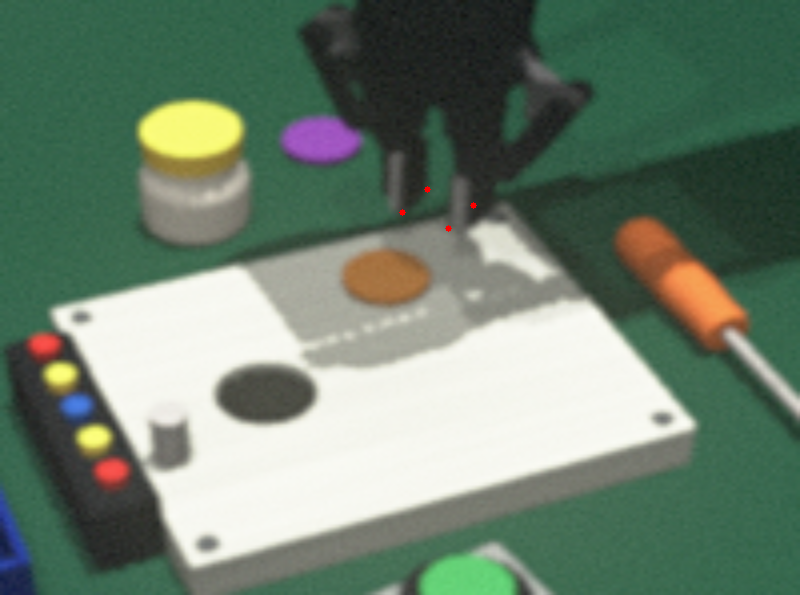

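```bash

python3 -m creep '[{"slide":[0,-0.07,0.2],"angular":[0,0,0]},{"slide":[0,0,0.2],"angular":[0,0,0]},{"slide":[0,0,0.15],"angular":[0,0,0]},{"slide":[0,0,0.05],"angular":[0,0,0]},{"slide":[0,0,0],"angular":[0,0,0]}]'
python3 -m creep '[{"slide":[0,0,0.06],"angular":[0,0,0]},{"slide":[0,0,0],"angular":[0,0,0]}]'
python3 -m creep '[{"slide":[0,0,0.06],"angular":[0,0,0]},{"slide":[0,0,0],"angular":[0,0,0]}]'
python3 -c "
from h import *
need([.435,-.08,.2])
p,d=imaging.read_camera('scene'); 
cv2.imwrite('pics/s3.png',cv2.resize(p[120:290,220:420],None,fx=4,fy=3.5)[:,:,::-1])"
```

```text
time: 4.08
tool_pos: [0.4357, -0.0801, 0.2042]
tcp_rot: [0.491, -3.102, -0.001]
wrist_force: [-0.4, 0.0, -0.5]
width: 0.279
time: 4.25
tool_pos: [0.436, -0.0803, 0.2031]
tcp_rot: [-0.491, 3.103, -0.0]
wrist_force: [0.1, 1.0, 0.6]
width: 0.281
time: 4.42
tool_pos: [0.4359, -0.0803, 0.2016]
tcp_rot: [-0.491, 3.103, -0.0]
wrist_force: [-0.8, -0.1, 0.2]
width: 0.279
t 4.42 pos [ 0.4359 -0.0803  0.2016] xdir 17.97 z [ 1.e-04 -0.e+00 -1.e+00] need/25mm [0.03 0.02 0.07] F [-0.8 -0.1  0.2] w 0.279 q [-0.24  0.06  2.26 -0.    0.82 -2.12]
```

View pics/s3.png

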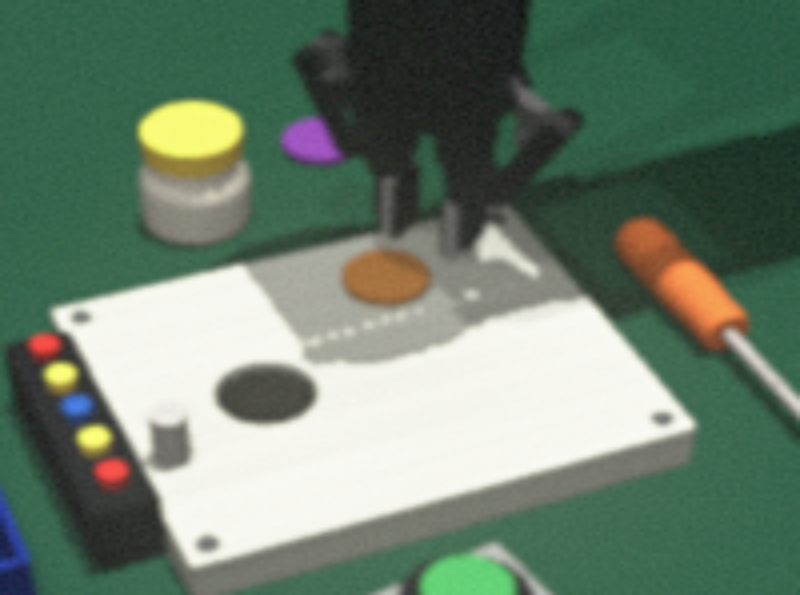

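The tips are now close to the plate and behind the disc, at crop (393,232) and (452,250). I'll keep lowering until they touch.

```bash

for i in 1 2 3; do python3 -m creep '[{"slide":[0,0,0.05],"angular":[0,0,0]},{"slide":[0,0,0],"angular":[0,0,0]}]' | egrep 'pos|force'; done
```

```text
tool_pos: [0.4359, -0.0803, 0.2003]
wrist_force: [-0.8, 0.1, 0.9]
tool_pos: [0.4358, -0.0803, 0.199]
wrist_force: [0.0, 0.4, 0.3]
tool_pos: [0.4361, -0.0804, 0.1984]
wrist_force: [-1.7, 0.5, 5.4]
```

```bash

python3 -m creep '[{"slide":[0,0,-0.11],"angular":[0,0,0]},{"slide":[-0.16,0,0],"angular":[0,0,0]},{"slide":[-0.16,0,0],"angular":[0,0,0]},{"slide":[-0.16,0,0],"angular":[0,0,0]},{"slide":[-0.16,0,0],"angular":[0,0,0]}]'| egrep 'pos|force'
for i in 1 2; do python3 -m creep '[{"slide":[-0.16,0,0],"angular":[0,0,0]},{"slide":[-0.16,0,0],"angular":[0,0,0]},{"slide":[-0.16,0,0],"angular":[0,0,0]},{"slide":[-0.16,0,0],"angular":[0,0,0]},{"slide":[-0.16,0,0],"angular":[0,0,0]}]'| egrep 'pos|force'; done
python3 -c "
from h import *
need([.5353,-.0483,.2005])
p,d=imaging.read_camera('scene'); HSV['brass']=((5,70,60),(30,255,255))
c=blob(p,'brass',(300,215),45); print(circ('scene',c,.031))
cv2.imwrite('pics/s4.png',cv2.resize(p[120:290,220:420],None,fx=4,fy=3.5)[:,:,::-1])"
```

```text
tool_pos: [0.4516, -0.0752, 0.2006]
wrist_force: [-0.5, -0.9, 1.0]
tool_pos: [0.4706, -0.069, 0.2006]
wrist_force: [-0.2, 0.1, 0.1]
tool_pos: [0.4896, -0.0629, 0.2007]
wrist_force: [-0.7, -1.5, -0.4]
t 6.22 pos [ 0.4896 -0.0629  0.2007] xdir 17.98 z [-0. -0. -1.] need/25mm [-1.92 -0.01  0.01] F [-0.7 -1.5 -0.4] w 0.277 q [-0.18  0.15  2.16 -0.    0.83 -2.06]
(array([ 0.51600884, -0.05333771]), array([0.03779539, 0.04170098]))
```

View pics/s4.png

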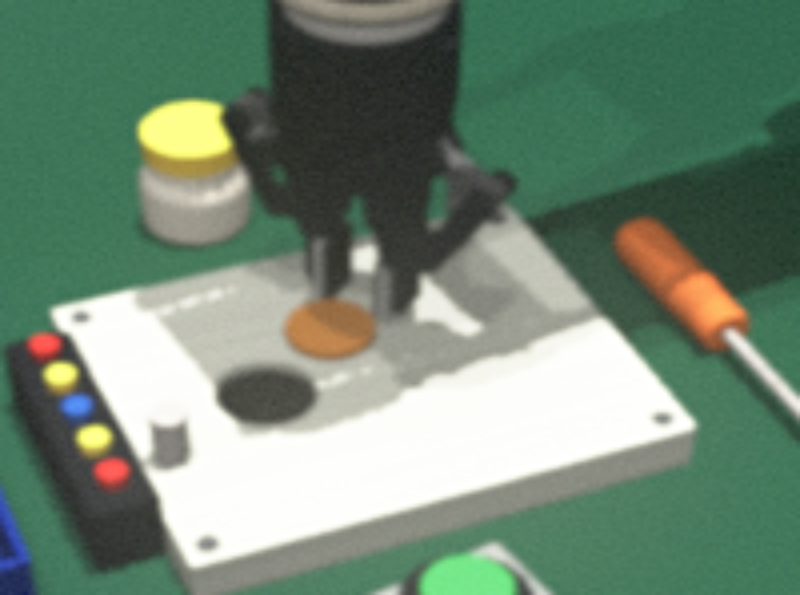

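The disc sits in the cradle at crop (330,328), heading straight for the nest at (266,395). I'll slow down for the rest.

```bash

for i in 1 2 3; do python3 -m creep '[{"slide":[-0.1,0,0],"angular":[0,0,0]},{"slide":[-0.1,0,0],"angular":[0,0,0]},{"slide":[-0.1,0,0],"angular":[0,0,0]},{"slide":[-0.1,0,0],"angular":[0,0,0]},{"slide":[-0.1,0,0],"angular":[0,0,0]}]'| egrep 'pos|force'; done
python3 -c "
from h import *
need([.5353,-.0483,.2005])
p,d=imaging.read_camera('scene'); 
cv2.imwrite('pics/s5.png',cv2.resize(p[160:270,220:370],None,fx=5,fy=5)[:,:,::-1])"
```

```text
tool_pos: [0.5013, -0.0591, 0.2007]
wrist_force: [-0.7, -0.2, 0.0]
tool_pos: [0.5132, -0.0552, 0.2007]
wrist_force: [-1.0, -0.1, 0.6]
tool_pos: [0.5251, -0.0514, 0.2007]
wrist_force: [-0.5, 0.1, 0.4]
t 7.52 pos [ 0.5251 -0.0514  0.2007] xdir 17.97 z [-0. -0. -1.] need/25mm [-0.43 -0.01  0.01] F [-0.5  0.1  0.4] w 0.282 q [-0.14  0.21  2.09 -0.    0.84 -2.03]
```

View pics/s5.png

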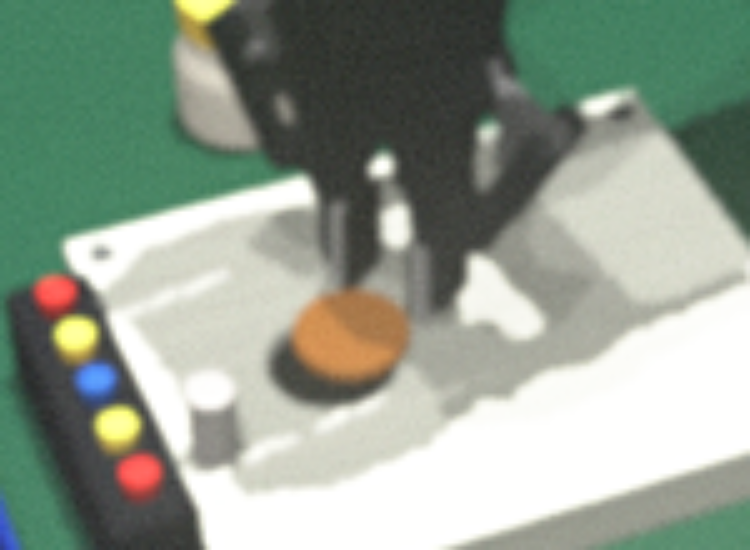

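The disc at crop (350,335) is overhanging the nest and starting to tip in. I'll continue slowly.

```bash

python3 -m creep '[{"slide":[-0.08,0,0],"angular":[0,0,0]},{"slide":[-0.08,0,0],"angular":[0,0,0]},{"slide":[-0.08,0,0],"angular":[0,0,0]},{"slide":[-0.08,0,0],"angular":[0,0,0]},{"slide":[-0.08,0,0],"angular":[0,0,0]}]'| egrep 'pos|force'
python3 -m creep '[{"slide":[-0.04,0,0],"angular":[0,0,0]},{"slide":[0,0,0],"angular":[0,0,0]}]'| egrep 'pos|force'
python3 -c "
from h import *
need([.5353,-.0483,.2005])
p,d=imaging.read_camera('scene'); 
cv2.imwrite('pics/s6.png',cv2.resize(p[160:270,220:370],None,fx=5,fy=5)[:,:,::-1])"
```

```text
tool_pos: [0.5346, -0.0483, 0.2007]
wrist_force: [0.5, 0.7, 0.7]
tool_pos: [0.5357, -0.048, 0.2008]
wrist_force: [0.2, -1.1, 0.2]
t 8.15 pos [ 0.5357 -0.048   0.2008] xdir 17.98 z [ 5.e-04 -0.e+00 -1.e+00] need/25mm [ 0.02 -0.01  0.01] F [ 0.2 -1.1  0.2] w 0.279 q [-0.14  0.22  2.07  0.    0.85 -2.02]
```

View pics/s6.png

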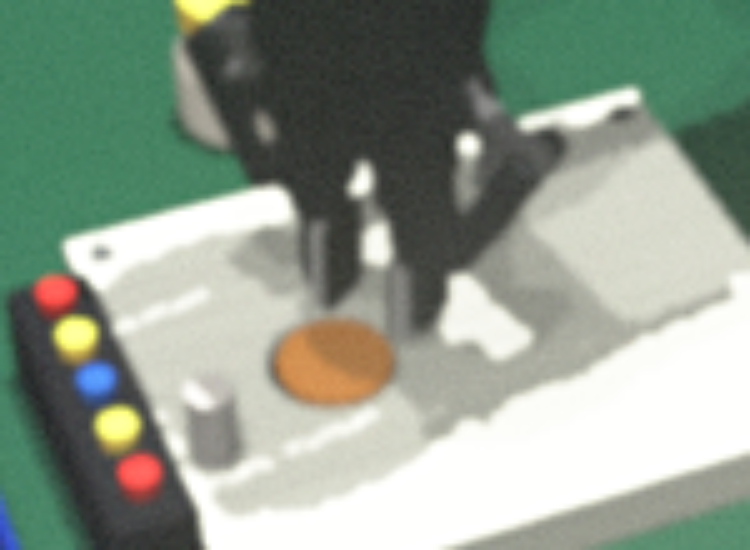

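The disc at crop (334,362) now looks flush in the nest. I'll lift off, shut the fingers on the way to the button, and verify.

```bash

python3 -m creep '[{"slide":[0.3,0,-0.1],"angular":[0,0,0]},{"slide":[0.3,0,-0.8],"angular":[0,0,0]},{"slide":[0,0,-1],"angular":[0,0,0]},{"slide":[0,0.5,-1],"angular":[0,0,0]},{"slide":[0,1,0],"angular":[0,0,0]}]'| egrep 'pos|force'
python3 -m creep '[{"slide":[0,1,0],"angular":[0,0,0]},{"slide":[0,1,0],"angular":[0,0,0]},{"slide":[0,1,0],"angular":[0,0,0]},{"slide":[0,1,0],"angular":[0,0,0]},{"slide":[0,0,0],"angular":[0,0,0]}]' 1 20
python3 -c "
from h import *
need([.590,.1185,.24]); HSV['brass']=((5,70,60),(30,255,255))
for n,sd in(('scene',(287,232)),('top',(354,241))):
  p,d=imaging.read_camera(n); cv2.imwrite(f'pics/{n}7.png',p[:,:,::-1])
  try: print(n,circ(n,blob(p,'brass',sd,22),.025))
  except Exception as e: print(n,e)
"
```

```text
tool_pos: [0.5119, -0.0186, 0.2789]
wrist_force: [1.8, 0.2, 0.3]
time: 9.03
tool_pos: [0.4767, 0.0805, 0.2731]
tcp_rot: [0.494, -3.101, -0.002]
wrist_force: [-0.5, -1.1, 0.2]
width: 0.0
t 9.03 pos [0.4767 0.0805 0.2731] xdir 18.11 z [-0.0014  0.0013 -1.    ] need/25mm [-4.78  0.03  1.32] F [-0.5 -1.1  0.2] w 0.0 q [ 0.12  0.03  2.13  0.    0.98 -1.77]
scene (array([ 0.56084043, -0.0396782 ]), array([0.03894044, 0.03948914]))
top (array([ 0.55730317, -0.04082107]), array([0.03894871, 0.03928387]))
```

View pics/scene7.png

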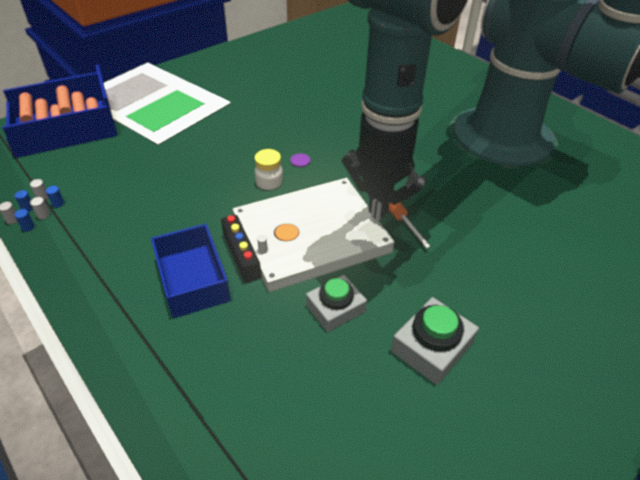

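View pics/top7.png

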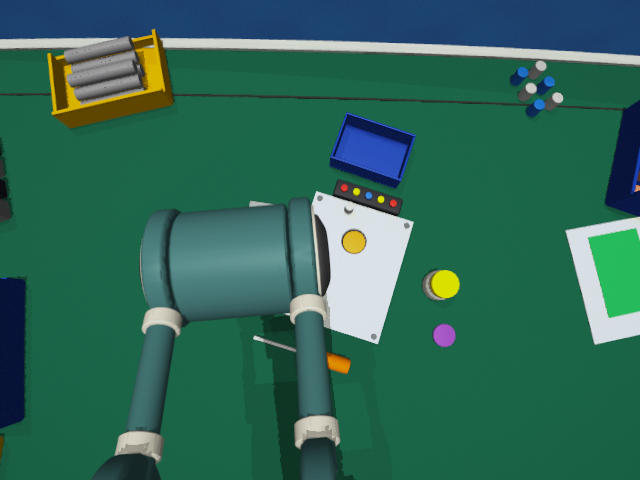

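Both views put the disc in the nest, at scene (287,232) and top (354,241), and its centre matches the nest's within 1 mm. I'll check flatness with depth before pressing.

```bash

python3 -c "
from h import *
HSV['brass']=((5,70,60),(30,255,255))
ims=[]
for n,sd in(('scene',(287,232)),('top',(354,241))):
  p,d=imaging.read_camera(n); c=blob(p,'brass',sd,22)
  k=np.zeros(d.shape,np.uint8); cv2.drawContours(k,[c],-1,255,-1); e=cv2.erode(k,np.ones((5,5))); g=cv2.dilate(k,np.ones((15,15)))&~cv2.dilate(k,np.ones((7,7)))
  for nm,m in(('disc',e),('plate',g)):
    v,u=np.nonzero(m); px=np.c_[u,v]; o,r=ray(n,px); P=o+r*d[v,u][:,None]; P=P[d[v,u]>0]
    A=np.c_[P[:,:2]-P[:,:2].mean(0),np.ones(len(P))]; f=np.linalg.lstsq(A,P[:,2],rcond=None)[0]; print(n,nm,np.round(f,4),np.median(P[:,2]),(P[:,2]-A@f).std())
  ims.append(cv2.resize(p[sd[1]-25:sd[1]+25,sd[0]-30:sd[0]+30],None,fx=6,fy=6))
cv2.imwrite('pics/s8.png',np.hstack(ims)[:,:,::-1])
"
```

```text
scene disc [0.0108 0.0306 0.0253] 0.025293921539282893 0.001005403852589811
scene plate [ 0.0021 -0.0012  0.0253] 0.025282004646858924 0.001049223072389408
top disc [-0.0135  0.0179  0.0256] 0.02575392130083881 0.0013467280623696276
top plate [-0.0011 -0.0004  0.0256] 0.025523406702143092 0.0013246845432320954
```

View pics/s8.png

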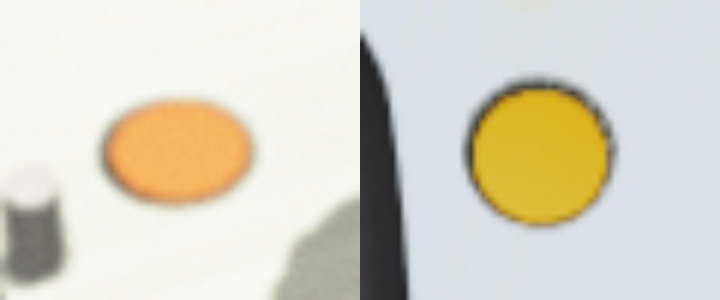

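It is flush: the disc's top is at plate height in both depth views, with a uniform dark ring. On to the button.

```bash

python3 -m creep '[{"slide":[-0.9,0,0],"angular":[0,0,0]},{"slide":[-1,0,0],"angular":[0,0,0]},{"slide":[-1,0,0.2],"angular":[0,0,0]},{"slide":[-1,0,0.4],"angular":[0,0,0]},{"slide":[-0.9,0,0.5],"angular":[0,0,0]}]'| egrep 'pos|force'
python3 -m creep '[{"slide":[0,0,0.1],"angular":[0,0,0]},{"slide":[0,0,0],"angular":[0,0,0]}]'| egrep 'pos|force'
python3 -c "
from h import *
need([.590,.1185,.228])
p,d=imaging.read_camera('scene'); 
cv2.imwrite('pics/s9.png',cv2.resize(p[210:340,250:420],None,fx=4,fy=4)[:,:,::-1])"
```

```text
tool_pos: [0.5952, 0.1142, 0.2464]
wrist_force: [0.6, -0.8, 0.6]
tool_pos: [0.5932, 0.114, 0.2415]
wrist_force: [0.3, -0.7, 0.7]
t 9.82 pos [0.5932 0.114  0.2415] xdir 17.9 z [-3.e-03 -7.e-04 -1.e+00] need/25mm [0.07 0.21 0.54] F [ 0.3 -0.7  0.7] w 0.002 q [ 0.15  0.28  1.9  -0.    0.96 -1.73]
```

View pics/s9.png

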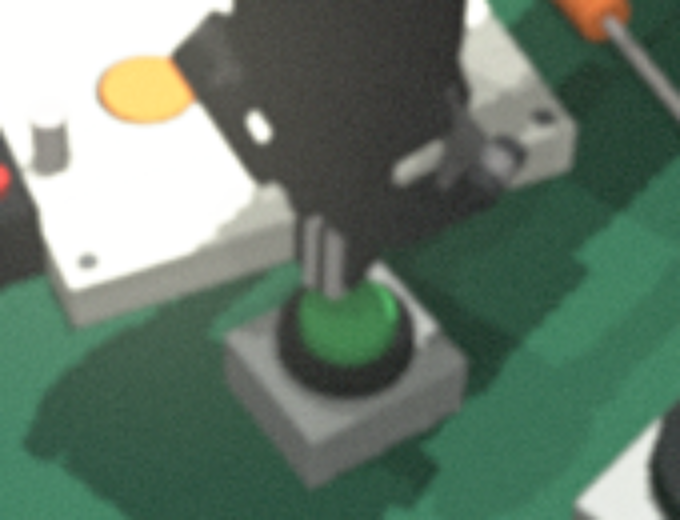

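The shut fingertips are over the near edge of the button, at crop (335,290) against a button centre of about (350,325). I'll centre them and then press, watching the force.

```bash

python3 -m creep '[{"slide":[0.06,0.21,0.2],"angular":[0,0,0]},{"slide":[0,0,0.2],"angular":[0,0,0]},{"slide":[0,0,0.1],"angular":[0,0,0]},{"slide":[0,0,0],"angular":[0,0,0]}]'| egrep 'pos|force'
for i in 1 2 3; do python3 -m creep '[{"slide":[0,0,0.06],"angular":[0,0,0]},{"slide":[0,0,0],"angular":[0,0,0]}]' | egrep 'pos|force'; done
```

```text
tool_pos: [0.5887, 0.1195, 0.2301]
wrist_force: [0.4, -0.9, 0.6]
tool_pos: [0.5895, 0.1196, 0.2293]
wrist_force: [0.4, 0.2, 1.2]
tool_pos: [0.5897, 0.1196, 0.2277]
wrist_force: [-0.1, -0.2, -0.5]
tool_pos: [0.5897, 0.1196, 0.226]
wrist_force: [-0.5, 0.2, 0.1]
```

```bash

for i in 1 2 3 4; do python3 -m creep '[{"slide":[0,0,0.06],"angular":[0,0,0]},{"slide":[0,0,0],"angular":[0,0,0]}]' | egrep 'pos|force'; done
```

```text
tool_pos: [0.5898, 0.1197, 0.2247]
wrist_force: [-1.0, 0.4, 2.3]
tool_pos: [0.5899, 0.1197, 0.2233]
wrist_force: [-0.7, -0.3, 3.0]
tool_pos: [0.5898, 0.1197, 0.2218]
wrist_force: [-0.5, -0.4, 3.2]
tool_pos: [0.5899, 0.1197, 0.2203]
wrist_force: [-0.8, -0.6, 3.7]
```

```bash

for i in 1 2; do python3 -m creep '[{"slide":[0,0,0.05],"angular":[0,0,0]},{"slide":[0,0,0],"angular":[0,0,0]},{"slide":[0,0,0],"angular":[0,0,0]}]' | egrep 'pos|force'; done
```

```text
tool_pos: [0.5899, 0.1197, 0.2194]
wrist_force: [-1.2, 0.2, 6.3]
tool_pos: [0.59, 0.1197, 0.2193]
wrist_force: [-4.5, -1.1, 12.2]
```

The travel has stalled at 0.2193 m with 12 N, so the button is on its stop. Releasing now.

```bash

python3 -m creep '[{"slide":[0,0,-0.3],"angular":[0,0,0]},{"slide":[0,0,-0.6],"angular":[0,0,0]},{"slide":[0,0,-1],"angular":[0,0,0]},{"slide":[0,0,-1],"angular":[0,0,0]},{"slide":[0.5,0,-0.5],"angular":[0,0,0]}]'| egrep 'pos|force'
python3 -m creep '[{"slide":[1,0,0],"angular":[0,0,0]},{"slide":[1,0,0],"angular":[0,0,0]},{"slide":[1,0,0],"angular":[0,0,0]},{"slide":[0,0,0],"angular":[0,0,0]},{"slide":[0,0,0],"angular":[0,0,0]}]'
python3 -c "
from h import *
HSV['brass']=((5,70,60),(30,255,255));HSV['green']=((45,120,90),(80,255,255))
p,d=imaging.read_camera('scene'); cv2.imwrite('pics/s10.png',p[:,:,::-1])
c=blob(p,'brass',(287,232),22); print(circ('scene',c,.025))
g=blob(p,'green',(337,289),17); print(circ('scene',g,.052))
for b in (c,g):
  k=np.zeros(d.shape,np.uint8); cv2.drawContours(k,[b],-1,255,-1); v,u=np.nonzero(cv2.erode(k,np.ones((7,7)))); o,r=ray('scene',np.c_[u,v]); P=o+r*d[v,u][:,None]; print(np.median(P,0))
"
```

```text
tool_pos: [0.5799, 0.1163, 0.3056]
wrist_force: [1.4, 0.5, 0.5]
time: 12.7
tool_pos: [0.5052, 0.0923, 0.302]
tcp_rot: [0.49, -3.102, -0.0]
wrist_force: [0.8, 1.1, -0.3]
width: -0.002
(array([ 0.56080342, -0.0395784 ]), array([0.03900602, 0.03963985]))
(array([0.59317568, 0.12057931]), array([0.03286979, 0.03390892]))
[ 0.56118939 -0.03935826  0.02516447]
[0.59318541 0.12108172 0.05193473]
```

View pics/s10.png

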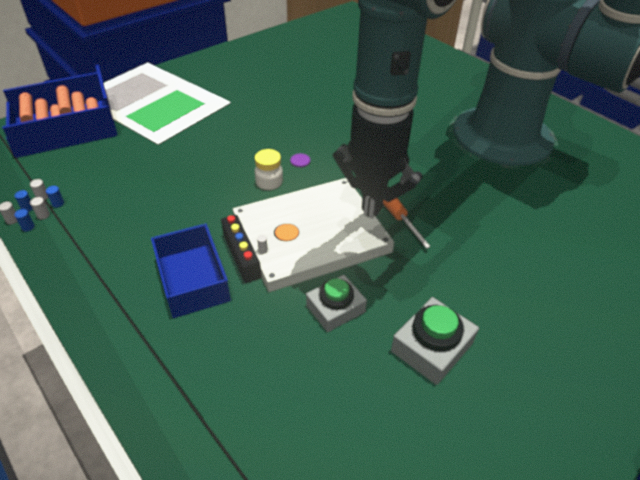

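The disc is still home at (287,232), its top at 25.2 mm. The button is back up at (337,291), its top at 51.9 mm. The spacer, jar, bin and screwdriver look unmoved, and the arm is clear. Handing in.

```bash
python3 -c "
from h import *
print(order.finish_job())"
```

```text
the job is handed in; nothing more can be done
None
```

I pushed the brass disc across the plate with the part-open fingertips until it dropped into the nest. I then pressed the smaller box's green button to its stop with the fingers shut, let go, and handed the job in at about 12.8 s. The hand-in gave no verdict.

**Disc:** the last checks showed it flush with the plate (top at about 25.2 mm) and within about 1 mm of the nest's centre. The tilt read from the noisy depth data was 0.02–0.03 rad, under the 0.06 limit.

**Button:** the press stalled on the stop at 12 N after about 6 mm of travel. Its top was back at 51.9 mm after release.

**Bystanders:** the spacer, jar, bin and screwdriver looked unmoved in the last picture. I did not measure their positions.

**Camera disagreement:** the two cameras differed by about 4 mm in absolute position. I used the scene camera because it matched where the fingertips actually were. No check failed.

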